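# Take the orange cup down from the pegboard

### The arm

A 6-joint arm with a two-finger parallel gripper is mounted at the origin on the work surface. World frame = base frame: x ahead of the robot, y to its left, z up, the work surface at z = 0. Lengths are in m, angles in rad, forces in N, time in s.
With the tool pointing down it reaches from about 0.35 to 0.8 m from the base axis. Payload 7.3 kg.
Tool frame: the origin (TCP) lies between the finger pads; the fingertips stand 25 mm ahead of it and the grasp point (between the pads) lies 6 mm ahead of it (r.tip_extent is the distance from the TCP to the fingertips, in m); z points along the fingers, y is the line along which they close (so a half turn about z gives the same grasp; the last joint's range is limited). The gripper opens to 85 mm and grips with 20 to 120 N. Pads are 22 mm wide; open, the fingers measure 114 mm over their backs; the gripper's body (76 mm by 85 mm) begins 54 mm behind the grasp point. The pads swing forward as they close: fully open they stand 13 mm farther back than shut.
Start: joints at [1.11, 0.342, 1.524, -0, 1.275, -0.146], TCP at [0.163, 0.499, 0.229] pointing down, gripper open.
Joint ranges: [-2.53, 2.53], [-0.77, 2.02], [0.04, 2.7], [-1, 4.14], [0.28, 2.66], [-3.11, 3.11]. Speed limits (rad/s): [2.57, 2.57, 3.14, 3.14, 3.14, 3.14].

### API

Orientations are given as a unit quaternion [x, y, z, w].
In Python, from workcell import r, command_gripper, optics gives the robot as it stands. The module is installed in compiled form; this text tells all that it offers. Calls block until the motion is done:
- r.reach(position, orientation): joint-space move of the TCP to a pose.
- r.move_straight(position, orientation=None, speed=0.15, max_force=None): straight line of the TCP; orientation=None keeps the orientation; speed is the mean speed in m/s. With max_force (N) it stops when the force on the tool has changed by that much, and returns True; else False.
- r.movej(angles): joint-space move.
- command_gripper(opening, force=None): finger opening in m; force is the grip in N (None keeps the last); returns when the fingers have stopped.
- r.hold(seconds).
- r.solve_ik(position, orientation): joint angles nearest the present ones, or None.
- r.read_state(): the state.
- optics.get_image(name): name is "scene" or "top"; returns (picture, depth): 400x640x3 uint8, red, green, blue; 400x640 float32, m along the optical axis (not along the pixel's ray), 0 where there is no reading.
- optics.camera_model(name): a dict with "K" (3x3 intrinsics, pixels), "k1" (the pictures are not rectified: a ray, as slopes to the right and down, at radius r is drawn at 1 + k1 r^2 times it, then the intrinsics apply), "R" (3x3) and "t" (3): a world point X has camera coordinates R X + t. Camera axes: x right, y down, z forward; pixel columns grow to the right and rows downward; lengths in m; the calibration is good to about 2 mm. A picture is of the moment at which its call begins. camera_model takes no time and is no camera call.
A pose or a line that the arm cannot do raises r.PlanningError and nothing moves.
- r.finish_job(): hands the job in; it is judged then, once.
The state is a dict: "time_s": time; "joint_positions": joint angles; "dq": joint speeds; "tau": joint torques, N m; "eef_pos": TCP position; "eef_rot": TCP orientation; "contact_force": force on the tool from outside, world axes, zero at the start; "torque": the same for the moment, N m; "grip_width": finger opening in m; "grip_force": force on a finger pad.
Only numpy, scipy, OpenCV 4.12 (cv2) and the standard library are available. Lean on these libraries where they do the work, as an engineer would, in place of code of your own. Each camera call takes 0.05 s, during which the arm holds its last target. There are 200 camera calls.

### The job

Lift the orange screw cup up and off its hooks on the black pegboard and set it down gently, upright, with its whole base on the round cork mat, ready for sorting screws. Leave the blue cup hanging where it is and do not disturb the other things on the console.

Things in the scene. Friction and masses are not known exactly. Their poses are not given: they have to be found in the camera images.
- orange_cup: Orange plastic open-topped cup, the one to take down. Rectangular: 50 mm deep (its x), 54 mm wide (its y), 75 mm tall, walls 3 mm, about 120 g. Origin: centre of its underside; z up, +x to its back (towards the pegboard while it hangs). It hangs in either of two hook places, its underside 70 mm above the console, its back 1 mm off the board.
- orange_cup_bar (a point): Middle of the orange cup's hanging bar: a 6 mm round bar along the cup's y, 112 mm above its underside and 22 mm behind its origin, on two arms at y = +-24 mm. It rests on a two-prong hook; prongs pass under it between the arms and turn up at their tips, so the cup must rise 20 mm before it can come away forwards.
- blue_cup: Blue plastic cup of the same shape and size hanging from the other hook; it stays there. Origin and axes as for the orange cup.
- pegboard: Black plastic pegboard panel, fixed upright on the console: 300 mm wide (its y), 12 mm thick, 330 mm tall. Origin: centre of its underside; front looks along its -x, front face at x = -6 mm. Foot plate 12 mm high, reaching 24 mm in front of the face. Two steel hooks at y = +-70 mm: each has two 6 mm prongs 28 mm apart, 176 mm up, reaching 18 mm out, tips upturned to 193 mm.
- shelf_edge (a point): Middle of the front rod of a wire shelf that runs along the pegboard's whole width above both cups: 6 mm steel rods along the board's y, 315 mm up, 39 and 75 mm in front of its face, and a rim rod over the front one at 335 mm. This point lies on the front rod. The gripper has to come in below it, tilted.
- cork_mat: Round cork mat fixed on the console, 150 mm across, 5 mm thick. Origin: centre of its underside.
- hammer: Steel claw hammer with black handle, 280 mm long, lying on the console; bystander. Its x runs along the handle to the head.
- plant_pot: Empty terracotta flower pot, 110 mm across the rim, 100 mm tall; bystander. Origin: centre of its underside.
- tape_measure: Yellow tape measure lying flat, 65 x 62 x 32 mm; bystander. Origin: centre of its underside.
- wall_plug_jar: Small amber jar with a white cap, 56 mm across, 75 mm tall; bystander. Origin: centre of its underside.
- screw_organiser: Translucent screw organiser with flip lids, 130 x 250 mm, 48 mm tall, one lid standing open to about 105 mm at its back (+x) edge; fixed. Origin: centre of its underside.
Things that resemble listed ones, but are neither listed nor needed, are in the scene too. Of the things shaped like the orange_cup, the orange one is meant. Of the things that look like the cork_mat, take the one that is farthest from the robot's base at the start.

How it is judged:
By the outcome, as a careful person would: the job done as asked, in the order asked, and still so for the second after the job is handed in, with the robot touching nothing.
It also fails if it takes over 42 s, if anything falls off the work surface, if the arm or the gripper's body presses on something with over 40 N, if the wrist force passes 120 N, or if a joint passes its speed limit or range.

## Working session

There is one attempt and no reset: what is moved stays moved. The work goes in short steps, each a Python script; the robot and the scene stay as the last script left them, time stands still between calls to the robot, and variables do not carry over. Pictures are saved under pics/ and viewed, at most 10 in all, crops included, and the job is handed in when it is done.

```bash
mkdir -p pics; cat > h.py <<'E'
import numpy as np, cv2
from workcell import r, command_gripper, optics
def cloud(n,save=None):
    im,d=optics.get_image(n); c=optics.camera_model(n); K=np.array(c["K"]);R=np.array(c["R"]);t=np.array(c["t"])
    if save: cv2.imwrite(save,im[:,:,::-1]); np.savez(save+'.npz',im=im,d=d)
    v,u=np.mgrid[:400,:640]; xd=(u-K[0,2])/K[0,0]; yd=(v-K[1,2])/K[1,1]
    x,y=xd.copy(),yd.copy()
    for _ in range(10):
        f=1+c["k1"]*(x*x+y*y); x,y=xd/f,yd/f
    P=(np.stack([x*d,y*d,d],-1)-t)@R
    P[d<=0]=np.nan
    return im,P
E
python3 - <<'E'
from h import *
for n in("scene","top"):
    im,P=cloud(n,f'pics/{n}0.png'); np.save(f'{n}0.npy',P)
    c=optics.camera_model(n); print(n,-np.array(c["R"]).T@c["t"],c["k1"],np.array(c["R"])[2])
E
```

```text
scene [ 1.1804238  -0.16081301  0.90115316] -0.05019406654624833 [-0.66709739  0.29154093 -0.68555449]
top [0.32983875 0.12965318 1.53589991] -0.022917883547605357 [ 0.13516655 -0.01108462 -0.99076089]
```

View pics/scene0.png

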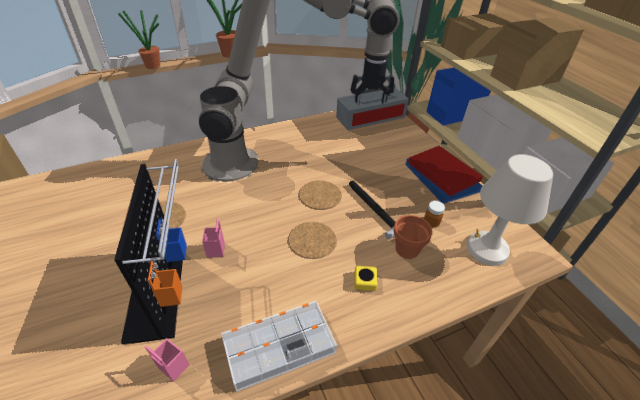

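View pics/top0.png

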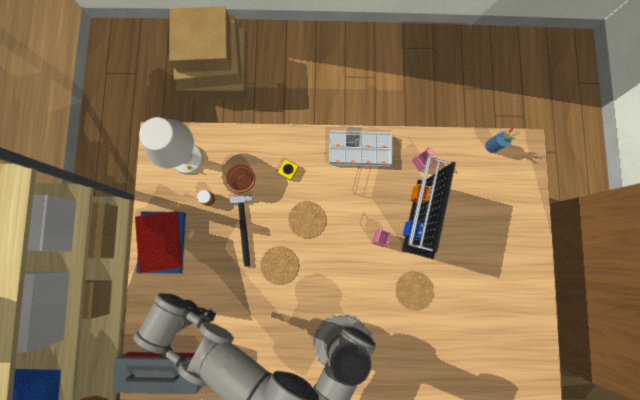

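The scene view shows the orange cup at (167,287), the blue one at (174,243) and pink decoys at (214,240) and (168,358). In the top view the mats are at (307,219), (280,265) and (415,290), and the first looks farthest from the base. Next I'll measure them.

```bash
python3 - <<'E'
from h import *
D={}
for n in("scene","top"):
    im=np.load(f'pics/{n}0.png.npz')['im'];P=np.load(f'{n}0.npy')
    hsv=cv2.cvtColor(im,cv2.COLOR_RGB2HSV); H,S,V=[hsv[...,i].astype(int) for i in range(3)]
    x,y,z=P[...,0],P[...,1],P[...,2]
    reg=np.isfinite(z)&(y<-0.02)&(x>0.2)&(x<0.9)&(y>-.6)
    M=dict(orange=reg&(H<13)&(S>200)&(V>120)&(z>.06)&(z<.26),blue=reg&(H>100)&(H<125)&(S>150)&(z>.06)&(z<.26),
      board=reg&(V<60)&(z>.02)&(z<.34)&(y<-.1),pink=reg&(H>155)&(H<178)&(S>70)&(z>.015)&(z<.2), shelf=reg&(z>.3)&(S<60)&(V>90))
    for k,m in M.items():
        p=P[m]; D[n+k]=p
        if len(p): print(n,k,len(p),np.percentile(p,[1,50,99],axis=0).round(3).tolist())
    if n=="top":
        for k,(u,v) in dict(m1=(307,219),m2=(280,265),m3=(415,290)).items(): print(k,P[v,u].round(3),np.linalg.norm(P[v,u,:2]))
        for k,(a,b,c,d) in dict(mat=(270,345,190,245)).items(): pass
        s=P[128:168,325:398].reshape(-1,3); s=s[s[:,2]>.02]; print('organ',np.percentile(s,[1,99],axis=0).round(3).tolist())
        q=P[195:243,280:335];hh=(H[195:243,280:335],S[195:243,280:335],V[195:243,280:335])
        w=q[(q[...,2]>.0)&(hh[2]<185)]; 
        (c,rad)=cv2.minEnclosingCircle(w[:,:2].astype(np.float32)); print('mat',c,rad,np.median(w,0),len(w))
np.savez('D.npz',**D)
# board direction from top points, front face & top edge
p=D['topboard']; p=p[p[:,2]>.28]; print(len(p),cv2.minAreaRect((p[:,:2]*1000).astype(np.float32)))
p=D['sceneboard']; p=p[p[:,2]>.05]
# plane via ransac
best=0;rng=np.random.default_rng(0)
for _ in range(500):
    a=p[rng.choice(len(p),2,False),:2]; d=a[1]-a[0]; L=np.linalg.norm(d)
    if L<.1: continue
    nn=np.array([-d[1],d[0]])/L; m=abs((p[:,:2]-a[0])@nn)<.003
    if m.sum()>best: best=m.sum(); bm=m
q=p[bm,:2];c=q.mean(0);d=np.linalg.svd(q-c,full_matrices=False)[2][0]; print('front line',c,d,best,len(p),np.sort((q-c)@d)[[5,-5]])
E
python3 - <<'E'
import cv2
a=cv2.imread('pics/scene0.png')[150:390,90:290]; b=cv2.imread('pics/top0.png')[130:270,350:470]
a=cv2.resize(a,None,fx=2.4,fy=2.4,interpolation=3)[:576]; b=cv2.resize(b,(300,350))
b=cv2.copyMakeBorder(b,0,a.shape[0]-350,0,0,0); cv2.imwrite('pics/crop0.png',cv2.hconcat([a,b]))
E
```

```text
scene orange 873 [[0.543, -0.31, 0.074], [0.585, -0.283, 0.121], [0.604, -0.252, 0.186]]
scene blue 620 [[0.405, -0.278, 0.072], [0.458, -0.246, 0.116], [0.468, -0.22, 0.185]]
scene board 3847 [[0.363, -0.334, 0.026], [0.564, -0.306, 0.258], [0.644, -0.257, 0.332]]
scene pink 1326 [[0.377, -0.345, 0.016], [0.7, -0.294, 0.055], [0.758, -0.115, 0.116]]
scene shelf 983 [[0.361, -0.317, 0.314], [0.549, -0.237, 0.318], [0.659, -0.182, 0.34]]
top blue 166 [[0.406, -0.279, 0.07], [0.438, -0.247, 0.115], [0.466, -0.22, 0.154]]
top board 1433 [[0.351, -0.326, 0.05], [0.492, -0.291, 0.263], [0.637, -0.257, 0.333]]
top pink 298 [[0.378, -0.344, 0.016], [0.689, -0.283, 0.058], [0.753, -0.113, 0.118]]
top shelf 553 [[0.359, -0.316, 0.312], [0.506, -0.232, 0.319], [0.656, -0.184, 0.341]]
m1 [0.479 0.146 0.006] 0.5009070570293912
m2 [0.296 0.249 0.005] 0.38656352751839324
m3 [ 0.205 -0.284  0.005] 0.3499815782164302
organ [[0.704, -0.187, 0.025], [0.835, 0.058, 0.075]]
mat (0.5037124156951904, 0.16872207820415497) 0.11334481835365295 [0.47618648 0.14446408 0.00532627] 929
601 ((495.0238342285156, -293.93060302734375), (12.00973129272461, 295.2597351074219), 77.18254852294922)
front line [ 0.53568209 -0.29921446] [ 0.97109089 -0.23871003] 3196 3685 [-0.18314347  0.11332578]
```

View pics/crop0.png

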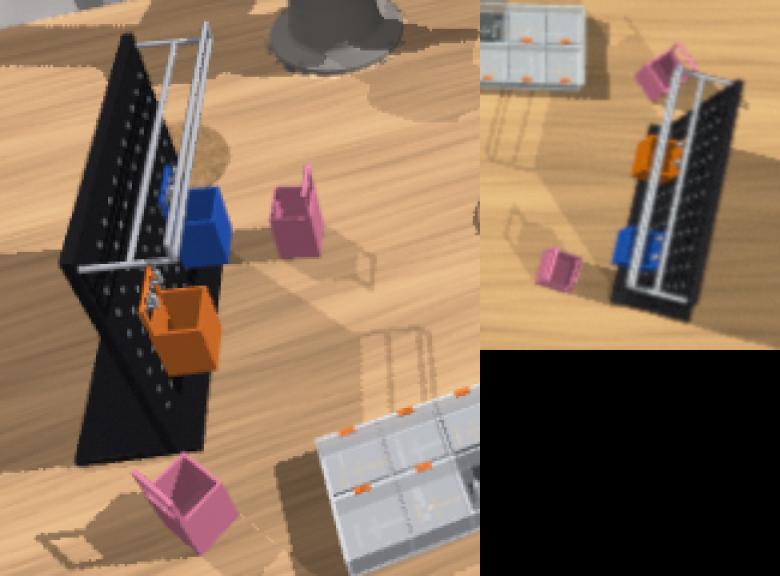

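The crop shows the orange cup clear in front, with the tipped pink decoy beyond it at board +y. Now I'll refine the board frame, cup, mat and decoy clearance, and survey the IK.

```bash
cat >> h.py <<'E'
from scipy.spatial.transform import Rotation as Rot
def tool(th,e,flip=1):
    """th: board x_b heading angle; e: tilt below horizontal"""
    xb=np.array([np.cos(th),np.sin(th),0]); yb=np.array([-np.sin(th),np.cos(th),0])
    z=np.cos(e)*xb-np.array([0,0,np.sin(e)]); y=flip*yb
    return Rot.from_matrix(np.stack([np.cross(y,z),y,z],1)).as_quat(), z
E
python3 - <<'E'
from h import *
D=np.load('D.npz')
for nm in('sceneshelf','topshelf'):
    p=D[nm]; p=p[(p[:,2]>.327)]
    c=p[:,:2].mean(0); print(nm,len(p),c,np.linalg.svd(p[:,:2]-c,full_matrices=False)[2][0])
p=D['sceneboard']; p=p[(p[:,2]>.05)&(p[:,2]<.3)]
vx,vy,cx,cy=cv2.fitLine((p[:,:2]*1000).astype(np.float32),cv2.DIST_HUBER,0,.1,.1).ravel(); print('board huber',vx,vy,cx,cy)
a=np.radians(-13.5); yb=np.array([np.cos(a),np.sin(a)]); xb=np.array([yb[1],-yb[0]])
f=lambda p:np.c_[p[:,:2]@xb,p[:,:2]@yb,p[:,2]]
for k in('sceneorange','sceneblue','topblue','sceneboard','sceneshelf','topshelf'):
    p=f(D[k]); 
    if 'orange' in k or 'blue' in k: p=p[(p[:,2]>.07)&(p[:,2]<.147)]
    print(k,np.percentile(p,[1,5,50,95,99],axis=0).round(4).tolist())
p=f(D['sceneorange']); q=p[(p[:,2]>.08)&(p[:,2]<.138)]
h,e=np.histogram(q[:,0],40); print('xb hist',h,e[[0,-1]]); h,e=np.histogram(q[:,1],40); print('yb',h,e[[0,-1]])
fr=q[abs(q[:,0]-np.percentile(q[:,0],3))<.006]; print('front slope',np.polyfit(fr[:,1],fr[:,0],1),len(fr))
print('orange top z',np.percentile(p[p[:,0]<np.percentile(p[:,0],30)][:,2],[50,95,99]))
p=f(D['scenepink']);p=p[p[:,1]>.6]; print('pink2',np.percentile(p,[1,50,99],axis=0).round(3).tolist())
for n in('top','scene'):
    P=np.load(n+'0.npy'); im=np.load(f'pics/{n}0.png.npz')['im']
    hsv=cv2.cvtColor(im,cv2.COLOR_RGB2HSV)
    near=np.hypot(P[...,0]-.478,P[...,1]-.145)<.12
    m=near&(P[...,2]>.0025)&(P[...,2]<.009)
    m2=(cv2.morphologyEx(m.astype(np.uint8),cv2.MORPH_OPEN,np.ones((3,3)))>0)
    q=P[m2]; lo,hi=np.percentile(q[:,:2],[.5,99.5],axis=0); print(n,'mat',len(q),(lo+hi)/2,hi-lo,q[:,:2].mean(0))
    near&=(hsv[...,2]<np.median(hsv[...,2][near])+0)
E
python3 - <<'E'
from h import *
th=np.radians(-103.5); cup=np.array([.5727,-.280,.115])
q0=r.read_state()["joint_positions"]
for fl in(1,-1):
  for e in(25,35,45,55):
    o,z=tool(th,np.radians(e),fl)
    for d,dz in((0,0),(.12,0.04)):
        s=r.solve_ik(cup-z*.006-d*np.array([np.cos(th),np.sin(th),0])+[0,0,dz],o); print(fl,e,d,None if s is None else np.round(s,2))
    for w in(-60,-80,-103,-30,0,30):
        o,z=tool(np.radians(w),np.radians(e),fl); s=r.solve_ik(np.array([.479,.146,.055])-z*.006,o); print('   mat',w,None if s is None else np.round(s,2))
E
```

```text
sceneshelf 283 [ 0.53627999 -0.22131971] [ 0.97149246 -0.23707046]
topshelf 173 [ 0.5111457  -0.21668007] [-0.9720829   0.23463766]
board huber 0.9702784 -0.24199145 548.9176 -302.34085
sceneorange [[0.1151, 0.596, 0.0737], [0.1156, 0.597, 0.0792], [0.1386, 0.6322, 0.1172], [0.162, 0.6505, 0.1446], [0.1633, 0.6515, 0.146]]
sceneblue [[0.114, 0.4553, 0.0726], [0.1144, 0.457, 0.0774], [0.1328, 0.5067, 0.1128], [0.1571, 0.5099, 0.1438], [0.1634, 0.5112, 0.1459]]
topblue [[0.1152, 0.455, 0.0706], [0.1159, 0.4555, 0.0721], [0.136, 0.4843, 0.1123], [0.1647, 0.5069, 0.1444], [0.1661, 0.5124, 0.1461]]
sceneboard [[0.1637, 0.4127, 0.0261], [0.1642, 0.4337, 0.0557], [0.166, 0.62, 0.2583], [0.1737, 0.702, 0.3303], [0.1759, 0.7033, 0.3315]]
sceneshelf [[0.0872, 0.4062, 0.314], [0.0878, 0.4089, 0.3153], [0.0923, 0.5899, 0.3182], [0.1455, 0.7001, 0.3386], [0.1608, 0.7015, 0.3396]]
topshelf [[0.0885, 0.4041, 0.3123], [0.089, 0.4068, 0.3133], [0.0934, 0.5469, 0.3188], [0.1432, 0.6971, 0.3398], [0.1617, 0.7004, 0.3414]]
xb hist [71 55  9  9  7  8  5  7 11  8 13  5 12 11 11 15 14 11 16 12 13 13 16 10

[... 2243 characters left out ...]
.02 -1.55]
   mat 30 [-0.25  0.69  2.55  2.41  1.03 -1.65]
-1 45 0 [-0.22  0.74  1.45 -0.88  1.17 -2.67]
-1 45 0.12 [-0.03  0.73  1.32 -0.78  1.37 -2.66]
   mat -60 None
   mat -80 [ 0.57  0.75  1.64 -0.77  1.23 -2.3 ]
   mat -103 [ 0.49  0.84  1.42 -0.57  1.48 -2.2 ]
   mat -30 None
   mat 0 [ 0.26  0.51  2.42  3.47  0.59 -1.66]
   mat 30 [-0.16  0.51  2.44  2.31  0.65 -1.38]
-1 55 0 [-0.28  0.68  1.44 -0.7   1.1  -2.84]
-1 55 0.12 [-0.09  0.67  1.33 -0.63  1.3  -2.77]
   mat -60 [ 0.51  0.59  1.86 -0.84  0.88 -2.53]
   mat -80 [ 0.49  0.67  1.69 -0.66  1.1  -2.42]
   mat -103 [ 0.43  0.75  1.51 -0.49  1.32 -2.25]
   mat -30 None
   mat 0 None
   mat 30 [-0.07  0.42  2.31  1.9   0.35 -0.86]
```

```bash
cat >> h.py <<'E'
TH=np.radians(-103.7); O,Z=tool(TH,np.radians(45)); XB=np.array([np.cos(TH),np.sin(TH),0])
CUP=np.array([.5742,-.2814,.070]); MAT=np.array([.4795,.147,.005])
G=-.002*XB+np.array([0,0,.042])-.006*Z    # cup origin -> TCP
E
python3 - <<'E'
from h import *
command_gripper(.078)
r.reach(np.array([.48,.15,.28]),O)
r.reach(CUP+G-.13*XB,O)
s=r.read_state(); print(s["time_s"],s["eef_pos"],CUP+G-.13*XB,np.round(s["joint_positions"],2))
print(r.move_straight(CUP+G,speed=.08,max_force=10))
s=r.read_state(); print(s["time_s"],s["eef_pos"],CUP+G,s["contact_force"])
cloud('scene','pics/s1.png')
E
python3 -c "
import cv2
a=cv2.imread('pics/s1.png')[120:380,80:320]; cv2.imwrite('pics/c1.png',cv2.resize(a,None,fx=2.3,fy=2.3,interpolation=3))"
```

```text
3.4083 [ 0.60695492 -0.14777714  0.11696586] [ 0.60646745 -0.14903358  0.11624264] [-0.01  0.79  1.33 -0.79  1.33  0.55]
False
5.1833 [ 0.57588216 -0.27491121  0.11620015] [ 0.5756785  -0.27533497  0.11624264] [ 0.09303786 -0.13039426  0.19190497]
```

View pics/c1.png

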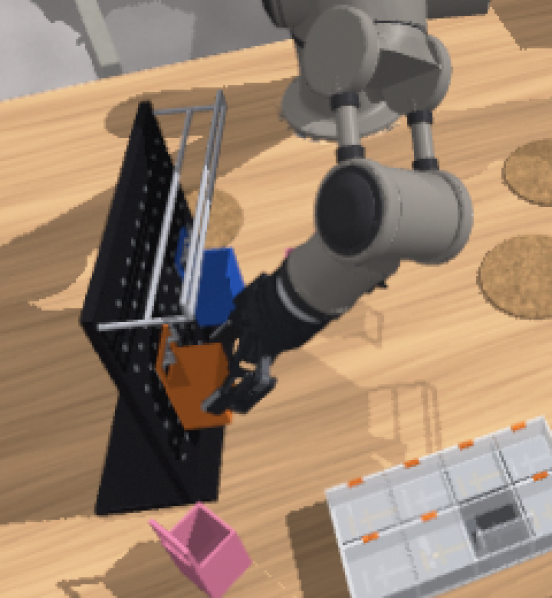

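The fingers straddle the orange cup (crop about (225,385)) without contact and clear of the shelf. Next: close and lift.

```bash
python3 - <<'E'
from h import *
def st(t):
    s=r.read_state(); print(t,round(s["time_s"],2),np.round(s["eef_pos"],4),np.round(s["contact_force"],1),s["grip_width"],s["grip_force"]); return s
command_gripper(.045,force=40); st('grip')
r.move_straight(CUP+G+[0,0,.028],speed=.05,max_force=15) and print("STOP"); st('lift')
cloud('scene','pics/s2.png')
E
python3 -c "
import cv2
a=cv2.imread('pics/s2.png')[180:330,100:260]; cv2.imwrite('pics/c2.png',cv2.resize(a,None,fx=3.6,fy=3.6,interpolation=3))"
```

```text
grip 5.57 [ 0.5759 -0.2751  0.1163] [-0.1  3.   1.8] 0.053241380956817 41.77091896533966
lift 6.28 [ 0.5761 -0.2752  0.1448] [0.6 3.8 1.7] 0.0532358227145809 44.38007712364197
```

View pics/c2.png

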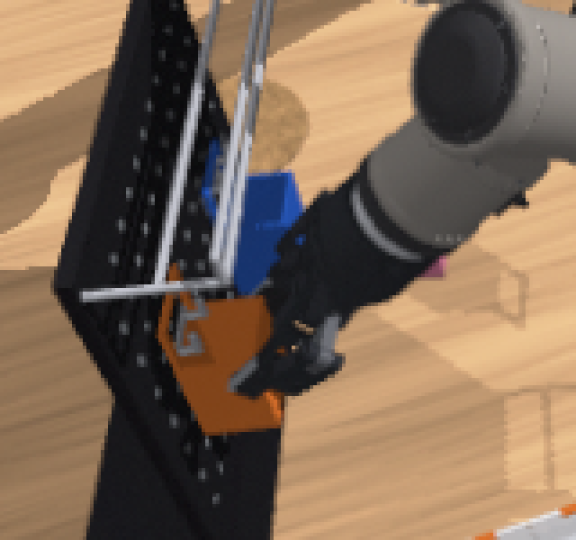

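The cup has risen with the gripper and the hook (195,320) is now below the bar. I'll check the cup's pose from depth before pulling away.

```bash
python3 - <<'E'
from h import *
im,P=cloud('scene','pics/s2b.png')
hsv=cv2.cvtColor(im,cv2.COLOR_RGB2HSV); H,S,V=[hsv[...,i].astype(int) for i in range(3)]
YB=np.array([-XB[1],XB[0],0])
m=(H<13)&(S>200)&(V>100)&(np.linalg.norm(P-CUP-[0,0,.08],axis=-1)<.12)
q=P[m]-CUP; q=np.c_[q@XB,q@YB,q[:,2]]
print(len(q),np.percentile(q,[1,5,50,95,99],axis=0).round(4).tolist())
s=q[(q[:,1]>.022)&(q[:,1]<.032)&(q[:,2]<.108)] # +y side face outline
for lo in np.arange(.028,.108,.008):
    t=s[(s[:,2]>lo)&(s[:,2]<lo+.008)]
    if len(t): print(round(lo,3),len(t),t[:,0].min().round(4),t[:,0].max().round(4))
b=q[q[:,2]>.125]; print('bar',len(b),np.median(b,0) if len(b) else '',q[:,2].max())
for a in np.arange(-.024,.03,.008):
    t=s[(s[:,0]>a)&(s[:,0]<a+.008)]
    if len(t): print('x',round(a,3),t[:,2].min().round(4),t[:,2].max().round(4))
E
```

```text
646 [[-0.0242, -0.0274, 0.0335], [-0.0235, -0.0267, 0.0379], [0.0057, 0.0215, 0.0752], [0.023, 0.027, 0.133], [0.0242, 0.0277, 0.1437]]
0.028 17 -0.0218 0.0229
0.036 42 -0.0231 0.0248
0.044 36 -0.0235 0.0244
0.052 38 -0.0216 0.0232
0.06 36 -0.0239 0.0231
0.068 26 -0.0044 0.0253
0.076 19 0.0013 0.0255
0.084 24 -0.0029 0.0239
0.092 30 -0.0095 0.0242
0.1 28 -0.0172 0.0222
bar 39 [0.02140707 0.01709331 0.14241371] 0.1460965697036337
x -0.024 0.0335 0.1024
x -0.016 0.0352 0.1044
x -0.008 0.0342 0.1035
x 0.0 0.0323 0.1043
x 0.008 0.0375 0.1033
x 0.016 0.034 0.1075
x 0.024 0.0371 0.0986
```

Level and 28 mm up. Pulling away and carrying it to the mat.

```bash
python3 - <<'E'
from h import *
def st(t):
    s=r.read_state(); print(t,round(s["time_s"],2),np.round(s["eef_pos"],4),np.round(s["contact_force"],1),s["grip_width"]); return s
if r.move_straight(CUP+G+[0,0,.028]-.12*XB,speed=.06,max_force=12): st('STOP'); raise SystemExit
st('away')
r.move_straight(MAT+G+[0,0,.08],speed=.15); st('over')
r.move_straight(MAT+G+[0,0,.012],speed=.08); st('low')
cloud('scene','pics/s3.png'); cloud('top','pics/t3.png')
E
python3 -c "
import cv2
a=cv2.imread('pics/s3.png')[130:330,230:450]; b=cv2.imread('pics/t3.png')[150:300,230:390]
a=cv2.resize(a,(440,400),interpolation=3);b=cv2.resize(b,(360,337));b=cv2.copyMakeBorder(b,0,63,0,0,0);cv2.imwrite('pics/c3.png',cv2.hconcat([a,b]))"
```

```text
away 8.53 [ 0.604  -0.159   0.1443] [-0.8  0.8 -0.4] 0.05302536414431131
over 10.91 [0.4811 0.1526 0.1313] [-0.4 -0.2 -1.7] 0.05310933745274968
low 11.91 [0.4813 0.1532 0.0636] [-0.3  0.4 -0.4] 0.05323913232585163
```

View pics/c3.png

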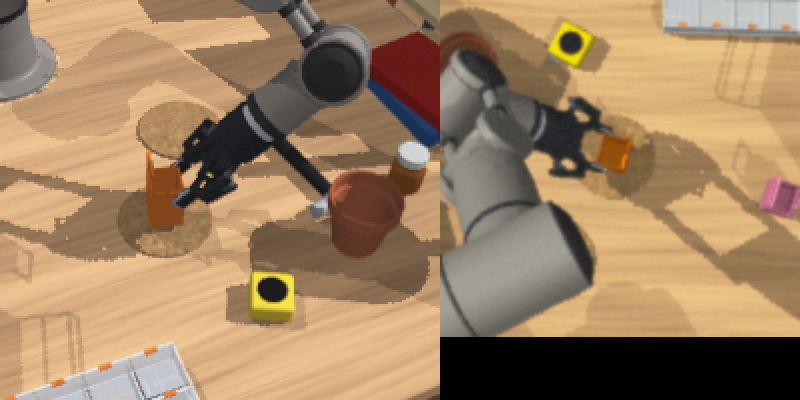

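The cup hangs upright just above the middle of the far mat (scene crop (165,225)). I'll lower it by feel, release and back off.

```bash
python3 - <<'E'
from h import *
def st(t):
    s=r.read_state(); print(t,round(s["time_s"],2),np.round(s["eef_pos"],4),np.round(s["contact_force"],1),s["grip_width"]); return s
print(r.move_straight(MAT+G-[0,0,.004],speed=.015,max_force=4)); s=st('down')
r.hold(.2); command_gripper(.066); r.hold(.2); s=st('open'); command_gripper(.08)
p=np.array(s["eef_pos"])
r.move_straight(p-.12*Z,speed=.08); r.hold(.3); st('back')
YB=np.array([-XB[1],XB[0],0])
for n in('scene','top'):
    im,P=cloud(n,f'pics/{n}4.png')
    hsv=cv2.cvtColor(im,cv2.COLOR_RGB2HSV); H,S,V=[hsv[...,i].astype(int) for i in range(3)]
    m=(H<13)&(S>200)&(V>100)&(np.linalg.norm(P-MAT-[0,0,.05],axis=-1)<.11)
    q=P[m]-MAT; q=np.c_[q@XB,q@YB,q[:,2]]; print(n,len(q),np.percentile(q,[1,50,99],axis=0).round(4).tolist())
E
```

```text
True
down 12.76 [0.4809 0.1528 0.052 ] [0.8 1.  4.6] 0.053474596322971836
open 13.44 [0.4804 0.1528 0.0511] [ 0.4 -0.1 -0.4] 0.06635481873716736
back 15.68 [0.5005 0.2352 0.1359] [-0.3 -0.1 -0.1] 0.08014704292352365
scene 437 [[-0.0215, -0.0277, 0.0079], [0.0029, 0.0239, 0.05], [0.0261, 0.0286, 0.1148]]Traceback (most recent call last):
  File "<stdin>", line 13, in <module>
    return _quantile_unchecked(
        a, q, axis, out, overwrite_input, method, keepdims, weights)
    return _ureduce(a,
                    func=_quantile_ureduce_func,
    ...<5 lines>...
                    overwrite_input=overwrite_input,
                    method=method)
    r = func(a, **kwargs)
    result = _quantile(arr,
                       quantiles=q,
    ...<2 lines>...
                       out=out,
                       weights=wgt)
    slices_having_nans = np.isnan(arr[-1, ...])
                                  ~~~^^^^^^^^^
IndexError: index -1 is out of bounds for axis 0 with size 0
```

View pics/scene4.png

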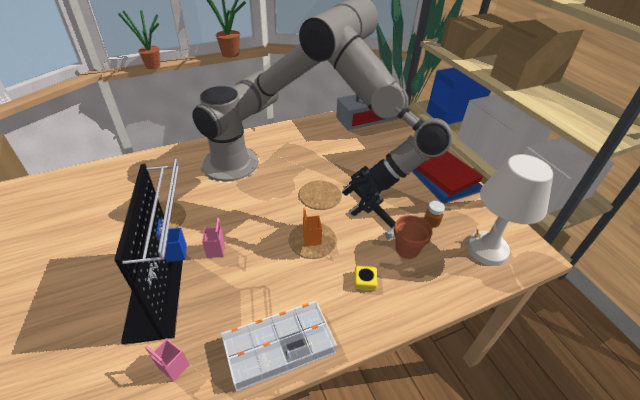

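The orange cup stands upright on the far mat at (312,230), the blue cup still hangs at (174,243), the bystanders look unmoved, and the gripper is clear.

```bash
python3 -c "
from h import *
print(r.finish_job())"
```

```text
the job is handed in; nothing more can be done
None
```

The orange cup is off its hooks and stands upright with its base within the far cork mat; the blue cup still hangs, the other things look undisturbed, and I handed the job in at about 16 s (no verdict returned).

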